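# Clamp the matching sleeve with the hand-pumped hydraulic clamp

### The arm

A 7-joint arm with a two-finger parallel gripper is mounted at the origin on a cart in front of the work surface, level with it; the furniture and walls round the work are solid. World frame = base frame: x ahead of the robot, y to its left, z up, the work surface at z = 0. Lengths are in m, angles in rad, forces in N, time in s.
With the tool pointing down it reaches from about 0.4 to 0.85 m from the base axis. Payload 10.4 kg.
Tool frame: the origin (TCP) lies at the very end of the fingers, on their centre line; the grasp point (between the pads) lies 19 mm behind it; z points along the fingers, y is the line along which they close (so a half turn about z gives the same grasp; the last joint's range is limited). The gripper opens to 87 mm and grips with 3 to 60 N. Pads are 19 mm wide; open, the fingers measure 117 mm over their backs; the gripper's body (75 mm by 190 mm) begins 51 mm behind the grasp point.
Start: joints at [1.315, 0.332, -0.065, 1.46, 0.022, 1.35, -0.088], TCP at [0.144, -0.608, 0.193] pointing down, gripper open.
Joint ranges: [-2.6, 2.6], [-0.5, 2.12], [-1.47, 1.34], [0.16, 2.42], [-1.27, 4.41], [0.06, 2.06], [-2.6, 2.6]. Speed limits (rad/s): [2.22, 2.22, 2.79, 2.79, 3.14, 3.14, 3.14].

### API

Orientations are given as a unit quaternion [x, y, z, w].
In Python, from bench import * gives the robot as it stands.
- The arm moves only by the tool carry_out, never from a script. Its argument "deltas" is a list of rows, each an object with "hand": the finger opening in mm, from 0 to 87; "dp": the shift along the tool's x, y, z each as a share of 250 mm, from -1 to 1, a list of three; "spin": the turn about the tool's z as a share of pi rad, from -1 to 1. In form: [{"hand": hand, "dp": [dx, dy, dz], "spin": spin}, ...]. A call has 1 to 20 rows; each row is the pose to reach, as a shift and turn from the pose commanded when the call began, along the tool's axes at that moment, turning the shorter way round; what a row does not reach only later rows make up. A row lasts 1/10 s, in which the tool goes at most 50 mm and 8.59 degrees, less where a joint would pass 70% of its speed; a pose out of reach is approached as far as the arm can. A call with a number of a shift or a turn outside -1 to 1 is refused whole. A call with a gripper value outside its range is refused whole. The fingers move at their own pace and stop on an object; "force" is the grip in N (left out, the last holds). Time passes only in rows, so rows that repeat a pose let the fingers close. It gives the time, the measured TCP pose, the force, the opening and the grip force at its end, in the units of the state.
- read_state(): the state, without advancing time (a new reading comes with each control period).
- camera(name): name is "scene" or "top"; returns the picture (400x640x3 uint8, red, green, blue); there is no depth.
- get_calibration(name): a dict with "fx", "fy", "cx", "cy" (pixels), "R" (3x3) and "t" (3): a world point X has camera coordinates R X + t. Camera axes: x right, y down, z forward; pixel columns grow to the right and rows downward; lengths in m; the calibration is good to about 2 mm. A picture is of the moment at which its call begins. get_calibration takes no time and is no camera call.
- close_job(): hands the job in; it is judged then, once.
The state is a dict: "time": time; "joint_positions": joint angles; "joint_vel": joint speeds; "joint_torque": joint torques, N m; "ee_pos": TCP position; "eef_rot": TCP orientation; "ft_force": force on the tool from outside, world axes, zero at the start; "torque": the same for the moment, N m; "width": finger opening in m; "grip_force": force on a finger pad.
Only numpy, scipy, OpenCV 4.12 (cv2) and the standard library are available. Lean on these libraries where they do the work, as an engineer would, in place of code of your own. Each camera call takes 0.05 s, during which the arm holds its last target. There are 200 camera calls.

### The job

Stand the one of the three upright sleeves that fits the half-round hollow in the small hydraulic clamp's fixed jaw upright on the clamp's bed, between ram and jaw, and let go of it. Then pump the sprung lever through full strokes, down to its stop and right back up, until the ram holds the sleeve tight, fully home in the hollow, and the lever will no longer go all the way down. Let the lever come back up, and leave the other two sleeves standing where they are.

Things in the scene. Friction and masses are not known exactly. Their poses are not given: they have to be found in the camera images.
- clamp: Hydraulic clamp fixed to the bench. Origin: centre of the underside of its 260 x 100 mm base plate; +x: the way the ram advances to the fixed jaw; z up. Bed at z = 12 mm. Light metal fixed jaw 72 mm wide, top z = 48 mm, its hollow of radius 21.5 mm about (60, 0) mm, open to -x and above. Grey pump block x = -125 to -37 mm, 62 mm wide, top 78 mm (clevis 101 mm). Ram axis at y = 0, z = 34 mm.
- nest (a point): Point on the bed (12 mm above the clamp's underside) at the centre of the half-round hollow: the centre of the underside of the right sleeve when it is fully home. Axes as the clamp's.
- ram: The steel ram of the clamp; its frame coincides with the clamp's when the ram is fully back and moves with it along the clamp's +x.
- ram_nose (a point): Middle of the flat round nose face of the ram (28 mm across), 27 mm behind the clamp's origin (x = -27 mm, z = 34 mm) when the ram joint is 0.
- ram_slide (a joint): Advance of the ram in m along the clamp's +x: 0 fully back; starts at 0 to 0.008. A full lever stroke drives it about 18 mm (the first may be more) and it stays there; it stops at about 0.066 with the right sleeve fully home. Strokes under about four fifths may not advance it.
- lever (a joint): Angle of the pump lever in rad: 0 fully up (the spring holds it there), 0.70 fully down at its stop. It hinges about the clamp's y axis at (-80, 0, 88) mm of the clamp. Pressing the grip down takes 4 to 9 N; once the sleeve is clamped it stops hard about half-way (near 0.4), and 10 to 15 N there is enough.
- lever_grip (a point): Middle of the top face of the lever's flat black rubber grip (74 mm along the lever, 26 mm wide, 14 mm thick), 130 mm from the hinge on the clamp's -x side. Lever up: the grip rises outward at 0.45 rad, this point about 150 mm above the bench; fully down: slopes 0.25 rad below level, about 63 mm above the bench. Moves with the lever.
- sleeve_42: Plain aluminium sleeve standing upright, 42 mm outside diameter, 70 mm tall, 0.15 kg: the one that fits the hollow. Origin: centre of its underside, z along its axis. To be gripped on the outside.
- sleeve_34: Look-alike sleeve standing upright, 34 mm outside diameter, 70 mm tall: too thin. Origin: centre of its underside, z along its axis.
- sleeve_50: Look-alike sleeve standing upright, 50 mm outside diameter, 70 mm tall: too thick. Origin: centre of its underside, z along its axis.

How it is judged:
By the outcome, as a careful person would: the job done as asked, in the order asked, and still so for the second after the job is handed in, with the robot touching nothing.
It also fails if it takes over 54 s, if anything falls off the work surface, if the arm or the gripper's body presses on something with over 40 N, if the wrist force passes 120 N, or if a joint passes its speed limit or range.

## Working session

There is one attempt and no reset: what is moved stays moved. The work goes in short steps, Python scripts to look and compute and a tool call to move; the robot and the scene stay as the last step left them, time stands still between calls to the robot, and variables do not carry over. Pictures are saved under pics/ and viewed, at most 10 in all, crops included, and the job is handed in when it is done.

Besides the shell and the picture viewer there is one more tool, called after "Request:" as name([rows], argument=value, ...), one row to a line, values as JSON. carry_out: Moves the arm, as the interface text tells. Its arguments: {"type":"object","properties":{"deltas":{"type":"array","items":{"type":"object","properties":{"hand":{"type":"number"},"dp":{"type":"array","items":{"type":"number","minimum":-1,"maximum":1}},"spin":{"type":"number","minimum":-1,"maximum":1}}}},"force":{"type":"number"}},"required":["deltas"]}

```bash
mkdir -p pics
python3 - <<'E'
from bench import *
import cv2,numpy as np
for n in("scene","top"):
    im=camera(n); cv2.imwrite(f"pics/{n}0.png",im[:,:,::-1]); c=get_calibration(n)
    R=np.array(c["R"]);print(n,c["fx"],c["fy"],c["cx"],c["cy"],R.round(3).tolist(),(-R.T@np.array(c["t"])).round(3))
s=read_state();print(s["time"],s["ee_pos"],s["eef_rot"],s["width"],s["ft_force"])
E
```

```text
scene 434.2293380463757 434.2293380463757 322.32004067248533 201.38191594603708 [[-0.893, -0.45, 0.011], [-0.249, 0.472, -0.846], [0.375, -0.758, -0.533]] [0.109 0.877 0.703]
top 473.34448790374233 473.34448790374233 320.25727945561124 205.30818498333184 [[-0.023, -0.999, -0.024], [-0.997, 0.025, -0.076], [0.077, 0.022, -0.997]] [0.39  0.056 1.353]
0.1 [ 0.14408738 -0.60778597  0.19235331] [ 9.93235502e-01  1.16115732e-01 -8.57926142e-05 -6.06466984e-04] 0.08693598293137035 [0.43392558 0.60926653 0.40413955]
```

View pics/scene0.png

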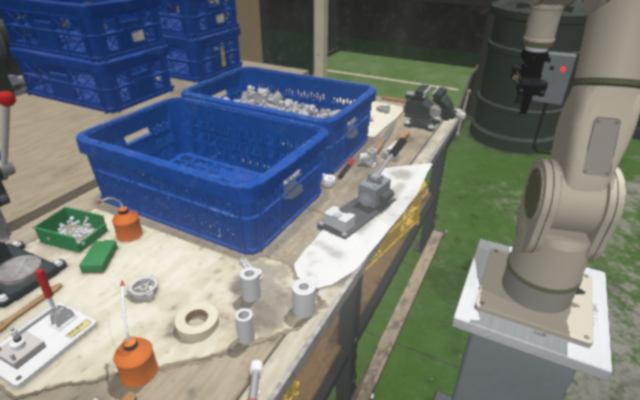

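View pics/top0.png

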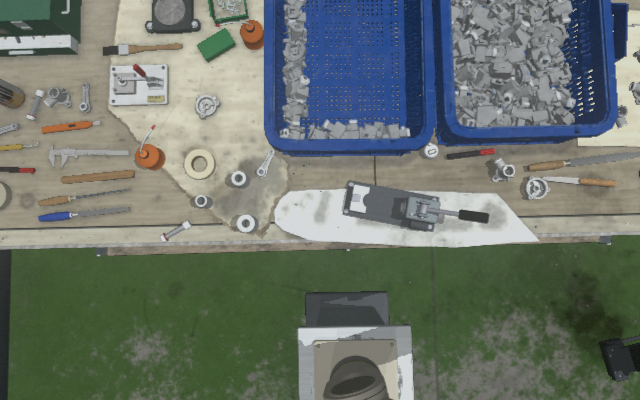

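Top view: three sleeves at about (202,201), (238,179) and (246,223). The clamp runs from (346,195), the jaw end, to (437,220), with its black grip at (474,215). I'll zoom in on both views.

Run:
```python
import cv2,numpy as np
t=cv2.imread("pics/top0.png");s=cv2.imread("pics/scene0.png")
f=lambda im,x0,x1,y0,y1,k:cv2.resize(im[y0:y1,x0:x1],None,fx=k,fy=k,interpolation=cv2.INTER_CUBIC)
a=f(t,185,265,160,240,5);b=f(s,230,330,250,350,4)
cv2.imwrite("pics/c1.png",np.hstack([a,b]))
a=f(t,340,500,170,240,5);b=f(s,310,420,125,245,0.1*25)
o=np.zeros((350+300,800,3),np.uint8);o[:350]=a;o[350:,:275]=b
cv2.imwrite("pics/c2.png",o[:600])
```

```text
(no output)
```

View pics/c1.png

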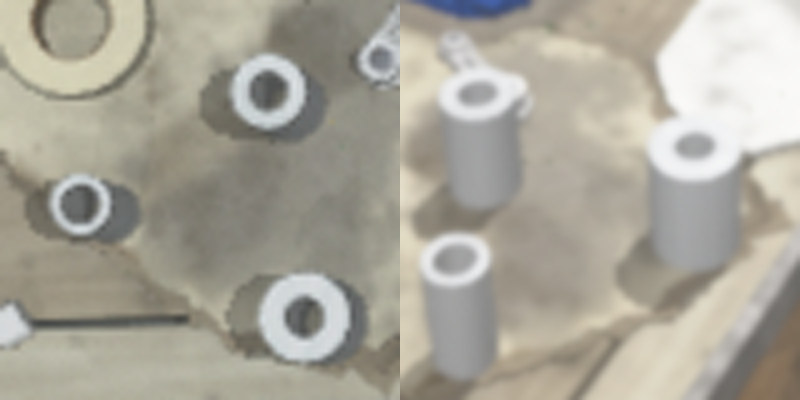

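View pics/c2.png

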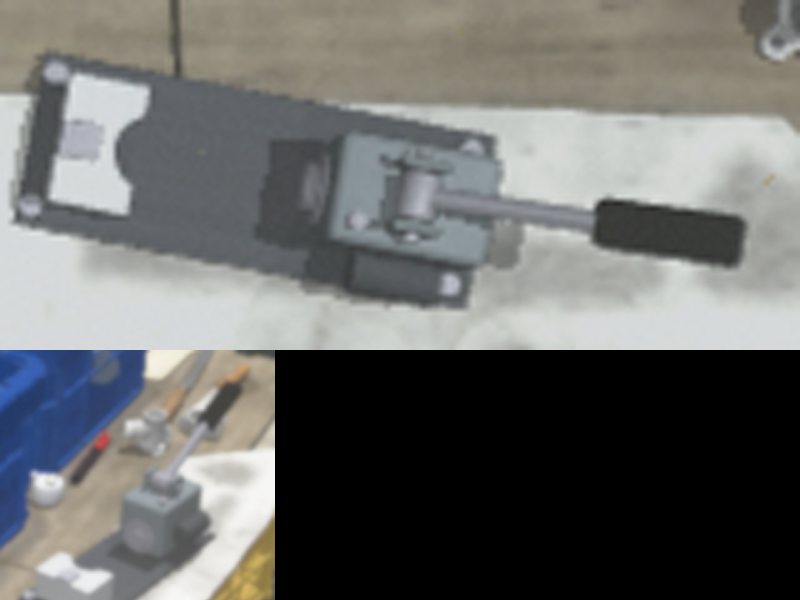

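The crops show the 42 mm sleeve ring at top px (238.7,178.3), the 34 at (201,201) and the 50 at (246,223.5). The jaw is at the left end of the clamp, with its hollow opening right. The base corners are near crop px (45,52), (15,225), (497,135) and (467,307). Next I'll measure them.

```bash
cat > h.py <<'E'
from bench import *
import cv2,numpy as np
def ray(n,u,v):
    c=get_calibration(n);R=np.array(c["R"]);d=R.T@np.array([(u-c["cx"])/c["fx"],(v-c["cy"])/c["fy"],1]);return -R.T@np.array(c["t"]),d
def plane(n,u,v,z):
    o,d=ray(n,u,v);return o+d*(z-o[2])/d[2]
def tri(p,q):
    (a,d),(b,e)=ray("top",*p),ray("scene",*q)
    s=np.linalg.lstsq(np.c_[d,-e],b-a,rcond=None)[0];x,y=a+s[0]*d,b+s[1]*e
    return (x+y)/2,np.linalg.norm(x-y)
def blobs(im,roi,lo,area=20):
    x0,x1,y0,y1=roi;g=cv2.cvtColor(im,cv2.COLOR_BGR2GRAY)[y0:y1,x0:x1]
    g=cv2.resize(g,None,fx=8,fy=8,interpolation=cv2.INTER_CUBIC)
    cs,_=cv2.findContours((g>lo).astype(np.uint8),cv2.RETR_EXTERNAL,cv2.CHAIN_APPROX_NONE)
    return [(c.reshape(-1,2)+.5)/8-.5+[x0,y0] for c in cs if cv2.contourArea(c)>area*64]
E
python3 - <<'E'
from h import *
t=cv2.imread("pics/top0.png");s=cv2.imread("pics/scene0.png")
T={};S={}
for k,r in dict(s42=(228,249,168,189),s34=(192,211,191,211),s50=(234,257,212,235)).items():
    for c in blobs(t,r,170,50):
        e=cv2.fitEllipse(c.astype(np.float32));T[k]=e[0];print(k,np.round(e[0],2),np.round(e[1],2))
for k,r in dict(s42=(238,257,265,282),s34=(233,254,307,324),s50=(290,318,278,298)).items():
    for lo in(185,200):
      for c in blobs(s,r,lo,30):
        e=cv2.fitEllipse(c.astype(np.float32));print(' S',k,lo,np.round(e[0],2),np.round(e[1],2),e[2]);S[k]=e[0]
for k in T:
    if k in S:print(k,tri(T[k],S[k]),plane("top",*T[k],.07))
# clamp base corners at z=.012
P=np.array([plane("top",340+x/5-.4,170+y/5-.4,.012) for x,y in((45,52),(15,225),(497,135),(467,307))])
print("base",P.round(4).tolist(),P.mean(0),np.linalg.norm(P[0]-P[2]),np.linalg.norm(P[0]-P[1]))
d=P[0]+P[1]-P[2]-P[3];yaw=np.arctan2(d[1],d[0]);print("yaw",yaw)
for c in blobs(t,(346,372,180,216),190,60):
    r=cv2.minAreaRect(c.astype(np.float32));b=cv2.boxPoints(r)
    W=np.array([plane("top",*p,.048) for p in b]);print("jaw",W.round(4).tolist())
    L=(W-P.mean(0))[:,:2]@np.array([[np.cos(yaw),-np.sin(yaw)],[np.sin(yaw),np.cos(yaw)]]);print(L.round(4).tolist())
# grip dark
g=cv2.cvtColor(t,cv2.COLOR_BGR2GRAY)[205:226,456:492];_,m=cv2.threshold(g,80,1,cv2.THRESH_BINARY_INV)
ys,xs=np.nonzero(m);print("grip",plane("top",xs.mean()+456,ys.mean()+205,.15),xs.mean()+456,ys.mean()+205)
E
```

```text
s42 [236.92 176.38] [13.47 20.47]
s34 [200.62 200.07] [11.36 12.18]
s50 [245.31 222.88] [17.44 17.77]
 S s42 185 [247.15 271.81] [15.76 21.03] 100.36097717285156
 S s42 200 [247.14 271.84] [14.64 20.96] 102.2204360961914
 S s34 185 [241.19 314.78] [14.77 22.55] 78.37647247314453
 S s34 200 [242.28 314.23] [12.73 20.3 ] 91.95274353027344
 S s50 185 [303.34 285.28] [18.74 30.4 ] 87.66427612304688
 S s50 200 [303.44 285.11] [18.2  30.23] 87.57875061035156
s42 (array([0.57170418, 0.31067137, 0.07115178]), np.float64(0.0047518336015973)) [0.57399021 0.31209437 0.07      ]
s34 (array([0.51042414, 0.41266552, 0.06750831]), np.float64(0.0024757953891025542)) [0.51128255 0.41261247 0.07      ]
s50 (array([0.44388027, 0.28955942, 0.0700438 ]), np.float64(0.004183750822196328)) [0.44579948 0.29043724 0.07      ]
base [[0.5634, 0.0041, 0.012], [0.4651, 0.0238, 0.012], [0.5093, -0.25, 0.012], [0.4126, -0.2291, 0.012]] [ 0.48757203 -0.11277334  0.012     ] 0.25975133602156264 0.1002590915530226
yaw 1.363616979536348
jaw [[0.4769, 0.0054, 0.048], [0.5461, -0.0094, 0.048], [0.5372, -0.0511, 0.048], [0.4681, -0.0361, 0.048]]
[[0.1135, 0.0348], [0.1132, -0.036], [0.0706, -0.0358], [0.071, 0.0349]]
grip [ 0.44610297 -0.3023087   0.15      ] 473.22388059701495 215.8134328358209
```

Run:
```python
from h import *
t=cv2.imread("pics/top0.png");s=cv2.imread("pics/scene0.png")
def hough(im,r,n):
    x0,x1,y0,y1=r;g=cv2.resize(cv2.cvtColor(im,cv2.COLOR_BGR2GRAY)[y0:y1,x0:x1],None,fx=8,fy=8,interpolation=cv2.INTER_CUBIC)
    c=cv2.HoughCircles(g,cv2.HOUGH_GRADIENT,1.5,200,param1=120,param2=20,minRadius=n[0],maxRadius=n[1])
    return (c[0,0]+.5)/8-.5+[x0,y0,0]
T={}
for k,r,n in(("s42",(224,254,164,194),(52,68)),("s34",(187,217,187,217),(42,58)),("s50",(230,261,208,238),(60,80))):
    T[k]=hough(t,r,n);print(k,T[k],plane("top",*T[k][:2],.07), 2*(T[k][2]+.44)*1.283/473.3)
for lo in(205,215,225):
    for n,im,r in(("t",t,(228,249,168,189)),("s",s,(238,261,265,284))):
        for c in blobs(im,r,lo,40):
            e=cv2.fitEllipse(c.astype(np.float32));print(lo,n,np.round(e[0],2),np.round(e[1],2))
for q in((249.4,273.1),): print("tri42",tri(T["s42"][:2],q))
print("tri50",tri(T["s50"][:2],(303.4,285.2)))
print("crate rim top",[tri((267,149),(240,142)),tri((432,150),(326,128))] , plane("top",268,150,.2),plane("top",432,150,.2))
```

```text
s42 [238.09375   177.71875     6.9625001] [0.5701996  0.30890391 0.07      ] 0.04013271760978836
s34 [200.53125    200.15625      5.58125019] [0.51104108 0.41284555 0.07      ] 0.032644259432549456
s50 [245.03125    222.65625      8.82499981] [0.44642744 0.29118119 0.07      ] 0.05023027574598424
205 t [238.23 177.55] [12.94 13.19]
205 s [248.19 271.84] [14.1  23.98]
215 s [248.42 272.12] [12.92 23.34]
225 s [249.46 272.55] [11.12 20.1 ]
tri42 (array([0.56825365, 0.30816895, 0.06705264]), np.float64(0.005280089683051663))
tri50 (array([0.44413295, 0.29010633, 0.07021391]), np.float64(0.004985144246937321))
crate rim top [(array([0.61369153, 0.20484794, 0.32152876]), np.float64(0.03787977535532623)), (array([ 0.61590819, -0.18832909,  0.21035962]), np.float64(0.02200163744093711))] [0.61901428 0.20834985 0.2       ] [ 0.60767304 -0.19483686  0.2       ]
```

Request:
carry_out([
  {"hand": 87, "dp": [0.2, -0.1, -0.24], "spin": 0},
  {"hand": 87, "dp": [0.4, -0.2, -0.24], "spin": 0},
  {"hand": 87, "dp": [0.6, -0.3, -0.24], "spin": 0},
  {"hand": 87, "dp": [0.8, -0.4, -0.24], "spin": 0},
  {"hand": 87, "dp": [0.9, -0.44, -0.24], "spin": 0},
  {"hand": 87, "dp": [0.9, -0.44, -0.24], "spin": 0},
  {"hand": 87, "dp": [0.9, -0.44, -0.24], "spin": 0},
])

```text
time: 0.8
ee_pos: [0.341, -0.4463, 0.253]
eef_rot: [0.993, 0.119, 0.0, -0.0]
ft_force: [-0.4, 0.4, 0.5]
width: 0.0867
grip_force: 0.0
```

Heights triangulate to 67–71 mm, which agrees with 70. The crate front is at x≈0.61, so I'll keep clear of it and align the tool with the clamp.

Request:
carry_out([
  {"hand": 87, "dp": [0.13, -0.13, 0], "spin": 0.03},
  {"hand": 87, "dp": [0.26, -0.26, 0], "spin": 0.06},
  {"hand": 87, "dp": [0.39, -0.39, 0], "spin": 0.09},
  {"hand": 87, "dp": [0.52, -0.52, 0], "spin": 0.12},
  {"hand": 87, "dp": [0.64, -0.65, 0], "spin": 0.14},
  {"hand": 87, "dp": [0.64, -0.65, 0], "spin": 0.14},
  {"hand": 87, "dp": [0.64, -0.65, 0], "spin": 0.14},
])

```text
time: 1.5
ee_pos: [0.4556, -0.2546, 0.2528]
eef_rot: [0.995, -0.103, -0.0, 0.0]
ft_force: [-0.0, -0.6, 0.8]
width: 0.0872
grip_force: 0.0
```

Request:
carry_out([
  {"hand": 87, "dp": [-0.01, -0.19, 0], "spin": 0},
  {"hand": 87, "dp": [-0.02, -0.38, 0], "spin": 0},
  {"hand": 87, "dp": [-0.03, -0.57, 0], "spin": 0},
  {"hand": 87, "dp": [-0.04, -0.76, 0], "spin": 0},
  {"hand": 87, "dp": [-0.05, -0.91, 0], "spin": 0},
  {"hand": 87, "dp": [-0.05, -0.91, 0], "spin": 0},
])

```text
time: 2.1
ee_pos: [0.4907, -0.0256, 0.2533]
eef_rot: [0.995, -0.101, 0.0, -0.0]
ft_force: [-0.3, 0.0, -1.1]
width: 0.0868
grip_force: 0.0
```

Request:
carry_out([
  {"hand": 87, "dp": [-0.02, -0.19, 0], "spin": 0},
  {"hand": 87, "dp": [-0.06, -0.38, 0], "spin": 0},
  {"hand": 87, "dp": [-0.09, -0.57, 0], "spin": 0},
  {"hand": 87, "dp": [-0.12, -0.76, 0], "spin": 0},
  {"hand": 87, "dp": [-0.15, -0.91, 0], "spin": 0},
  {"hand": 87, "dp": [-0.15, -0.91, 0], "spin": 0},
  {"hand": 87, "dp": [-0.15, -0.91, 0], "spin": 0},
])

```text
time: 2.8
ee_pos: [0.5014, 0.1995, 0.2524]
eef_rot: [0.995, -0.104, -0.0, 0.0]
ft_force: [1.0, -0.4, 0.4]
width: 0.0868
grip_force: 0.0
```

Run:
```python
from bench import *
s=read_state();print(s["time"],s["ee_pos"].round(4) if hasattr(s["ee_pos"],"round") else s["ee_pos"],s["eef_rot"],[round(float(q),2) for q in s["joint_positions"]])
```

```text
2.8 [0.5014 0.1995 0.2524] [ 9.94587295e-01 -1.03902738e-01 -4.01229660e-04  4.16099737e-04] [0.23, 0.19, -0.78, 1.56, 0.14, 1.45, -2.34]
```

Request:
carry_out([
  {"hand": 87, "dp": [0, -0.19, 0], "spin": -0.03},
  {"hand": 87, "dp": [0.05, -0.36, 0], "spin": -0.05},
  {"hand": 87, "dp": [0.178, -0.485, 0.1], "spin": -0.05},
  {"hand": 87, "dp": [0.178, -0.485, 0.3], "spin": -0.05},
  {"hand": 87, "dp": [0.178, -0.485, 0.48], "spin": -0.05},
  {"hand": 87, "dp": [0.178, -0.485, 0.61], "spin": -0.05},
  {"hand": 87, "dp": [0.178, -0.485, 0.61], "spin": -0.05},
  {"hand": 87, "dp": [0.178, -0.485, 0.61], "spin": -0.05},
])

```text
time: 3.6
ee_pos: [0.5704, 0.3085, 0.1012]
eef_rot: [1.0, -0.026, 0.0, 0.001]
ft_force: [0.2, 0.3, 1.3]
width: 0.087
grip_force: 0.0
```

Run:
```python
from h import *
s=read_state();print(s["time"],np.round(s["ee_pos"],4),np.round(s["eef_rot"],3),np.round(s["joint_positions"],2))
im=camera("scene")[:,:,::-1];cv2.imwrite("pics/s1.png",cv2.resize(im[190:360,180:360],None,fx=3,fy=3))
```

```text
3.6 [0.5704 0.3085 0.1012] [ 1.    -0.026  0.     0.001] [-0.02  0.56 -0.77  1.47  0.4   1.27 -2.45]
```

View pics/s1.png

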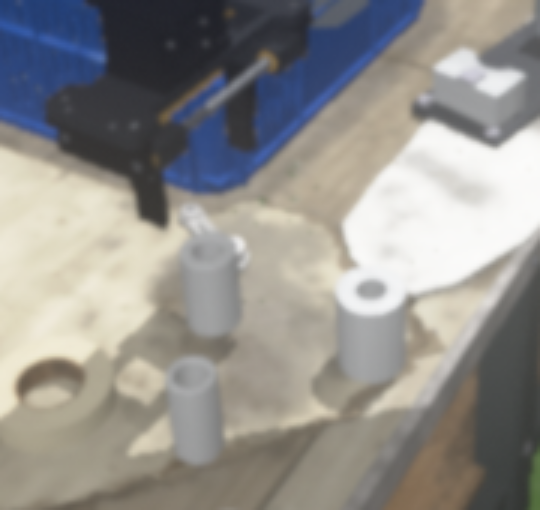

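The fingers straddle the 42 mm sleeve (rim at crop (208,248)). Descending and gripping.

Request:
carry_out([
  {"hand": 87, "dp": [0, 0, 0.1], "spin": 0},
  {"hand": 87, "dp": [0, 0, 0.2], "spin": 0},
  {"hand": 87, "dp": [0, 0, 0.233], "spin": 0},
  {"hand": 87, "dp": [0, 0, 0.233], "spin": 0},
  {"hand": 60, "dp": [0, 0, 0.233], "spin": 0},
  {"hand": 50, "dp": [0, 0, 0.233], "spin": 0},
  {"hand": 44, "dp": [0, 0, 0.233], "spin": 0},
  {"hand": 30, "dp": [0, 0, 0.233], "spin": 0},
  {"hand": 30, "dp": [0, 0, 0.233], "spin": 0},
  {"hand": 30, "dp": [0, 0, 0.233], "spin": 0},
  {"hand": 30, "dp": [0, 0, 0.233], "spin": 0},
  {"hand": 30, "dp": [0, 0, 0.233], "spin": 0},
], force=20)

```text
time: 4.85
ee_pos: [0.569, 0.3109, 0.0423]
eef_rot: [1.0, -0.025, -0.0, 0.0]
ft_force: [0.5, 0.7, 0.2]
width: 0.0335
grip_force: 0.0
```

Run:
```python
from h import *
s=read_state();print(s["time"],s["width"],s["grip_force"])
im=camera("scene")[:,:,::-1];a=cv2.resize(im[190:350,190:340],None,fx=2.5,fy=2.5)
cv2.imwrite("pics/s2.png",im);im=camera("top")[:,:,::-1];cv2.imwrite("pics/t2.png",im);b=cv2.resize(im[140:240,180:280],None,fx=4,fy=4)
cv2.imwrite("pics/p2.png",np.hstack([a,b]))
s=read_state();print(s["time"],s["width"],s["grip_force"])
```

```text
4.85 0.03348180001874496 0.0
4.95 0.031217310348556074 0.0
```

View pics/p2.png

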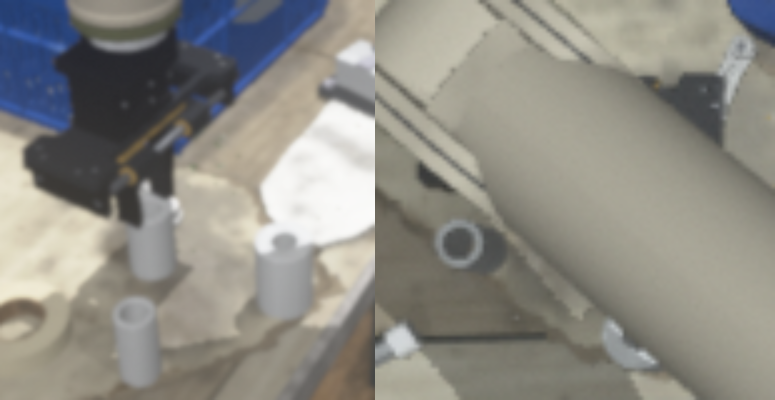

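The fingers have closed without holding the sleeve. It still stands, base at about scene (251,298). I'll compare projections.

Run:
```python
from h import *
def proj(n,X):
    c=get_calibration(n);p=np.array(c["R"])@X+np.array(c["t"]);return np.round([c["fx"]*p[0]/p[2]+c["cx"],c["fy"]*p[1]/p[2]+c["cy"]],1)
e=np.array(read_state()["ee_pos"]);print(e)
for y in(-.03,0,.03): print("tcp",y,proj("scene",e+[0,y,0]),proj("scene",e+[0,y,.03]))
for X in((.57,.309,0),(.57,.309,.07)):print(proj("scene",np.array(X)))
a=cv2.imread("pics/scene0.png");b=cv2.imread("pics/s2.png");r=(slice(205,325),slice(200,300))
cv2.imwrite("pics/p3.png",np.hstack([cv2.resize(i[r],None,fx=4,fy=4,interpolation=cv2.INTER_CUBIC) for i in(a,b)]))
```

```text
[0.56900307 0.31084152 0.0422071 ]
tcp -0.03 [255.8 273.9] [254.9 263.7]
tcp 0 [248.1 282.1] [247.  271.7]
tcp 0.03 [240.  290.7] [238.7 280.2]
[249.7 295.4]
[247.2 271.9]
```

View pics/p3.png

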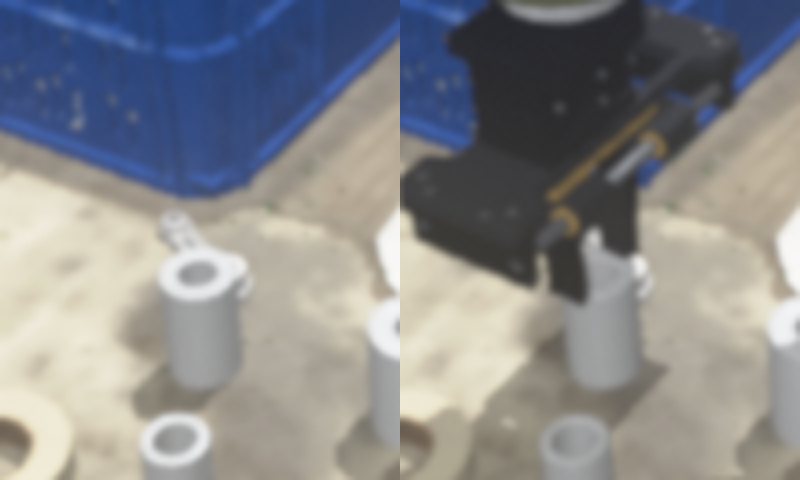

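The sleeve hasn't moved: its base is at the same pixel as before. The fingertips show about 7 px (about 20 mm) higher than the reported TCP projects, so they closed above the rim. I'll open, go lower and close again, watching the force.

Request:
carry_out([
  {"hand": 87, "dp": [0, 0, 0], "spin": 0},
  {"hand": 87, "dp": [0, 0, 0], "spin": 0},
  {"hand": 87, "dp": [0, 0, 0], "spin": 0},
  {"hand": 87, "dp": [0, 0, 0], "spin": 0},
  {"hand": 87, "dp": [0, 0, 0], "spin": 0},
  {"hand": 87, "dp": [0, 0, 0], "spin": 0},
  {"hand": 87, "dp": [0, 0, 0], "spin": 0},
  {"hand": 87, "dp": [0, 0, 0], "spin": 0},
  {"hand": 87, "dp": [0, 0, 0], "spin": 0},
])

```text
time: 5.85
ee_pos: [0.5691, 0.3109, 0.0423]
eef_rot: [1.0, -0.025, 0.0, 0.0]
ft_force: [0.6, 0.7, -0.4]
width: 0.086
grip_force: 0.0
```

Run:
```python
from h import *
s=read_state();print(s["time"],np.round(s["ee_pos"],4),s["width"],np.round(s["ft_force"],1))
im=camera("scene")[:,:,::-1];cv2.imwrite("pics/s4.png",cv2.resize(im[205:325,200:300],None,fx=5,fy=5,interpolation=cv2.INTER_CUBIC))
```

```text
5.85 [0.5691 0.3109 0.0423] 0.08597963322657645 [ 0.6  0.7 -0.4]
```

View pics/s4.png

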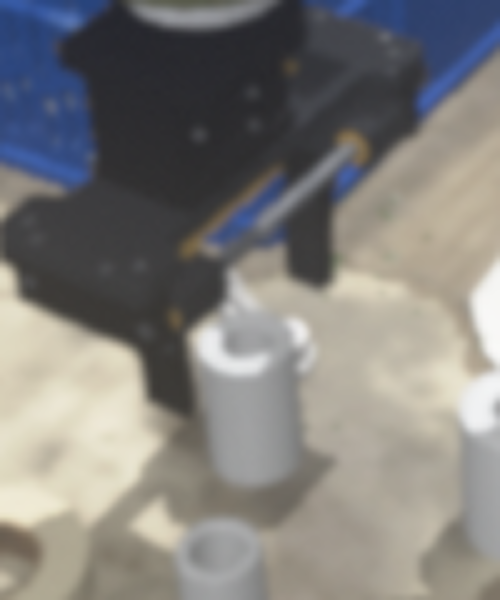

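The fingertips' midpoint (248.7,274.5) coincides with the rim centre at z=70 mm. The true tip is therefore about 25 mm above the reported TCP, and I'll go 25 mm lower, which is safe either way.

Request:
carry_out([
  {"hand": 87, "dp": [0, 0, 0.04], "spin": 0},
  {"hand": 87, "dp": [0, 0, 0.08], "spin": 0},
  {"hand": 87, "dp": [0, 0, 0.1], "spin": 0},
  {"hand": 87, "dp": [0, 0, 0.1], "spin": 0},
  {"hand": 60, "dp": [0, 0, 0.1], "spin": 0},
  {"hand": 50, "dp": [0, 0, 0.1], "spin": 0},
  {"hand": 44, "dp": [0, 0, 0.1], "spin": 0},
  {"hand": 36, "dp": [0, 0, 0.1], "spin": 0},
  {"hand": 36, "dp": [0, 0, 0.1], "spin": 0},
  {"hand": 36, "dp": [0, 0, 0.1], "spin": 0},
  {"hand": 36, "dp": [0, 0, 0.1], "spin": 0},
  {"hand": 36, "dp": [0, 0, 0.1], "spin": 0},
], force=20)

```text
time: 7.1
ee_pos: [0.5691, 0.3107, 0.0173]
eef_rot: [1.0, -0.025, 0.0, 0.0]
ft_force: [0.8, -0.6, 0.1]
width: 0.0416
grip_force: 19.8
```

Gripped at 42 mm. Lifting and carrying toward the nest.

Request:
carry_out([
  {"hand": 36, "dp": [0, 0, -0.1], "spin": 0},
  {"hand": 36, "dp": [0, 0, -0.25], "spin": 0},
  {"hand": 36, "dp": [0, 0, -0.4], "spin": 0},
  {"hand": 36, "dp": [-0.06, 0.06, -0.45], "spin": 0.01},
  {"hand": 36, "dp": [-0.15, 0.2, -0.45], "spin": 0.03},
  {"hand": 36, "dp": [-0.25, 0.35, -0.45], "spin": 0.05},
  {"hand": 36, "dp": [-0.253, 0.457, -0.45], "spin": 0.05},
  {"hand": 36, "dp": [-0.253, 0.457, -0.45], "spin": 0.05},
  {"hand": 36, "dp": [-0.253, 0.457, -0.45], "spin": 0.05},
])

```text
time: 8.0
ee_pos: [0.5004, 0.1995, 0.1299]
eef_rot: [0.995, -0.104, 0.0, 0.0]
ft_force: [0.8, 1.0, -2.2]
width: 0.0419
grip_force: 19.9
```

Request:
carry_out([
  {"hand": 36, "dp": [0.04, 0.19, 0], "spin": 0},
  {"hand": 36, "dp": [0.08, 0.38, 0], "spin": 0},
  {"hand": 36, "dp": [0.12, 0.57, 0], "spin": 0},
  {"hand": 36, "dp": [0.16, 0.76, 0], "spin": 0},
  {"hand": 36, "dp": [0.208, 0.95, 0.05], "spin": 0},
  {"hand": 36, "dp": [0.208, 0.95, 0.1], "spin": 0},
  {"hand": 36, "dp": [0.208, 0.95, 0.1], "spin": 0},
  {"hand": 36, "dp": [0.208, 0.95, 0.1], "spin": 0},
])

```text
time: 8.8
ee_pos: [0.5025, -0.0409, 0.1048]
eef_rot: [0.995, -0.102, -0.0, -0.001]
ft_force: [0.8, 0.8, -1.8]
width: 0.0416
grip_force: 19.9
```

Run:
```python
from h import *
s=read_state();print(s["time"],np.round(s["ee_pos"],4),np.round(s["eef_rot"],4),s["width"],np.round(s["joint_positions"],2))
im=camera("scene")[:,:,::-1];cv2.imwrite("pics/s5.png",im);a=cv2.resize(im[120:260,300:420],None,fx=3.5,fy=3.5,interpolation=cv2.INTER_CUBIC)
im=camera("top")[:,:,::-1];cv2.imwrite("pics/t5.png",im);b=cv2.resize(im[160:258,335:435],None,fx=3.5,fy=3.5,interpolation=cv2.INTER_CUBIC)
o=np.zeros((490,770,3),np.uint8);o[:,:420]=a;o[:343,420:]=b
cv2.imwrite("pics/p5.png",o)
```

```text
8.8 [ 0.5025 -0.0409  0.1048] [ 9.948e-01 -1.019e-01 -2.000e-04 -7.000e-04] 0.04162794109080422 [ 0.6   0.2  -0.67  1.86  0.13  1.13 -1.89]
```

View pics/p5.png

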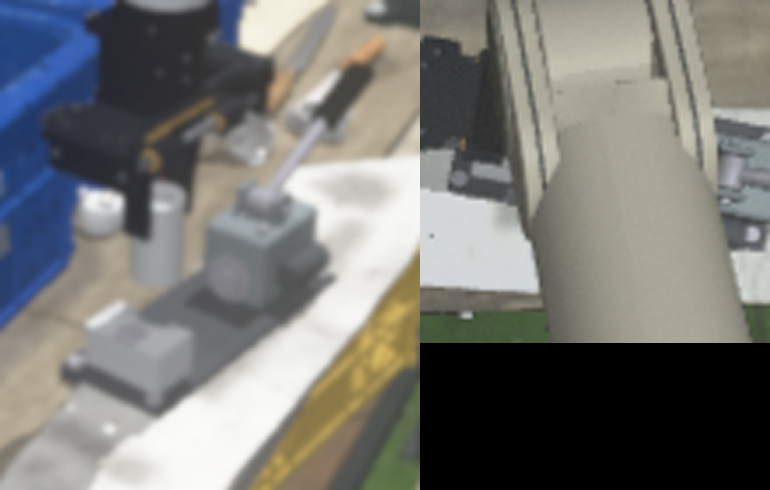

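The sleeve hangs above and behind the jaw: body edges at crop x≈132–182, lowest point at y≈285, with the hollow near (140,335). Checking this against projection.

```bash
cat >> h.py <<'E'
def proj(n,X):
    c=get_calibration(n);p=np.array(c["R"])@np.array(X)+np.array(c["t"]);return np.array([c["fx"]*p[0]/p[2]+c["cx"],c["fy"]*p[1]/p[2]+c["cy"]])
def cyl(n,X,r=.021):
    a=np.linspace(0,6.28,60);P=np.array([proj(n,[X[0]+r*np.cos(t),X[1]+r*np.sin(t),X[2]]) for t in a]);return P.min(0).round(1),P.max(0).round(1)
E
python3 - <<'E'
from h import *
for z in(.0875,.1575):print("sleeve exp",z,cyl("scene",[.5025,-.0409,z]))
print("orig sleeve exp base",cyl("scene",[.5691,.3087,0]))
s=cv2.imread("pics/s5.png");g=cv2.cvtColor(s,cv2.COLOR_BGR2GRAY)
for r in(188,192):print(r,g[r,330:360].tolist())
print("col",g[190:208,345].tolist())
a=cv2.imread("pics/scene0.png");g=cv2.cvtColor(a,cv2.COLOR_BGR2GRAY)
print("orig row290",g[290,236:268].tolist(),"col",g[288:308,250].tolist())
o=np.array([.4876,-.1128,0]);ex=np.array([.2057,.9786,0]);ey=np.array([-.9786,.2057,0])
for n,x,y,z in(("jaw fr",.07,.036,.048),("jaw fl",.07,-.036,.048),("jaw bk r",.113,.036,.048),("base",.13,.05,.012),("base",.13,-.05,.012),("base",-.13,.05,.012)):print(n,proj("scene",o+x*ex+y*ey+[0,0,z]).round(1), ((proj("scene",o+x*ex+y*ey+[0,0,z])-[300,120])*3.5).round())
E
```

```text
sleeve exp 0.0875 (array([334.9, 193.6]), array([350.5, 201.7]))
sleeve exp 0.1575 (array([335.7, 171. ]), array([351.7, 178.7]))
orig sleeve exp base (array([240.7, 288.9]), array([259.5, 302.3]))
188 [137, 146, 153, 158, 159, 154, 143, 128, 119, 112, 101, 97, 112, 136, 153, 158, 159, 156, 153, 150, 145, 140, 144, 151, 156, 157, 155, 148, 133, 120]
192 [162, 165, 164, 162, 160, 157, 152, 143, 141, 145, 150, 153, 156, 159, 161, 161, 160, 156, 153, 149, 144, 141, 145, 155, 159, 160, 159, 148, 130, 117]
col [160, 161, 161, 160, 161, 160, 160, 160, 160, 160, 159, 157, 154, 147, 133, 119, 111, 110]
orig row290 [135, 137, 139, 141, 142, 144, 147, 152, 156, 158, 160, 161, 162, 163, 162, 160, 158, 155, 152, 149, 145, 142, 139, 140, 147, 158, 169, 173, 173, 170, 167, 165] col [162, 161, 162, 162, 162, 162, 162, 162, 162, 162, 161, 161, 160, 152, 136, 123, 119, 122, 129, 149]
jaw fr [353.6 213.9] [188. 329.]
jaw fl [332.5 204.8] [114. 297.]
jaw bk r [344.2 220.9] [155. 353.]
base [344.2 236.8] [155. 409.]
base [315. 223.] [ 52. 360.]
base [394.6 197.1] [331. 270.]
```

The sleeve's offset (+1.6,+2 px) matches the clamp's own offset (+1.5,+2.3 px) in this view, so their relative placing is right. Lowering onto the bed.

Request:
carry_out([
  {"hand": 36, "dp": [0, 0.082, 0], "spin": 0},
  {"hand": 36, "dp": [0, 0.082, 0.08], "spin": 0},
  {"hand": 36, "dp": [0, 0.082, 0.16], "spin": 0},
  {"hand": 36, "dp": [0, 0.082, 0.23], "spin": 0},
  {"hand": 36, "dp": [0, 0.082, 0.27], "spin": 0},
  {"hand": 36, "dp": [0, 0.082, 0.294], "spin": 0},
  {"hand": 36, "dp": [0, 0.082, 0.294], "spin": 0},
  {"hand": 36, "dp": [0, 0.082, 0.294], "spin": 0},
])

```text
time: 9.7
ee_pos: [0.4986, -0.063, 0.032]
eef_rot: [0.995, -0.103, 0.001, 0.0]
ft_force: [0.6, -0.6, -1.0]
width: 0.0415
grip_force: 19.9
```

Request:
carry_out([
  {"hand": 36, "dp": [0, 0, 0.004], "spin": 0},
  {"hand": 36, "dp": [0, 0, 0.008], "spin": 0},
  {"hand": 36, "dp": [0, 0, 0.008], "spin": 0},
  {"hand": 36, "dp": [0, 0, 0.008], "spin": 0},
])

```text
time: 10.1
ee_pos: [0.498, -0.0633, 0.0294]
eef_rot: [0.995, -0.103, 0.0, 0.0]
ft_force: [0.1, -0.3, -1.1]
width: 0.0416
grip_force: 19.9
```

Request:
carry_out([
  {"hand": 36, "dp": [0, 0, 0.004], "spin": 0},
  {"hand": 36, "dp": [0, 0, 0.006], "spin": 0},
  {"hand": 36, "dp": [0, 0, 0.006], "spin": 0},
])

```text
time: 10.4
ee_pos: [0.4987, -0.0638, 0.0288]
eef_rot: [0.995, -0.104, 0.001, 0.0]
ft_force: [-2.7, -2.0, 9.3]
width: 0.0414
grip_force: 19.9
```

Contact on the bed. Releasing, then rising.

Request:
carry_out([
  {"hand": 44, "dp": [0, 0, -0.004], "spin": 0},
  {"hand": 48, "dp": [0, 0, -0.004], "spin": 0},
  {"hand": 60, "dp": [0, 0, -0.004], "spin": 0},
  {"hand": 75, "dp": [0, 0, -0.004], "spin": 0},
  {"hand": 80, "dp": [0, 0, -0.004], "spin": 0},
  {"hand": 80, "dp": [0, 0, -0.004], "spin": 0},
  {"hand": 80, "dp": [0, 0, -0.1], "spin": 0},
  {"hand": 80, "dp": [0, 0, -0.25], "spin": 0},
  {"hand": 80, "dp": [0, 0, -0.4], "spin": 0},
  {"hand": 80, "dp": [0, 0, -0.55], "spin": 0},
  {"hand": 80, "dp": [0, 0, -0.7], "spin": 0},
  {"hand": 80, "dp": [0, 0, -0.7], "spin": 0},
  {"hand": 80, "dp": [0, 0, -0.7], "spin": 0},
])

```text
time: 11.7
ee_pos: [0.4984, -0.0633, 0.2032]
eef_rot: [0.995, -0.103, 0.001, 0.0]
ft_force: [-0.1, -0.5, -1.2]
width: 0.0797
grip_force: 0.0
```

Now over to the lever grip with the fingers closed.

Request:
carry_out([
  {"hand": 40, "dp": [0, 0.19, 0], "spin": 0},
  {"hand": 0, "dp": [0, 0.38, 0], "spin": 0},
  {"hand": 0, "dp": [0, 0.57, 0], "spin": 0},
  {"hand": 0, "dp": [0, 0.76, 0], "spin": 0},
  {"hand": 0, "dp": [0, 0.93, 0], "spin": 0},
  {"hand": 0, "dp": [0, 0.99, 0], "spin": 0},
  {"hand": 0, "dp": [0, 0.99, 0.1], "spin": 0},
  {"hand": 0, "dp": [0, 0.99, 0.16], "spin": 0},
  {"hand": 0, "dp": [0, 0.99, 0.16], "spin": 0},
  {"hand": 0, "dp": [0, 0.99, 0.16], "spin": 0},
])

```text
time: 12.7
ee_pos: [0.4473, -0.3045, 0.1626]
eef_rot: [0.995, -0.103, -0.0, -0.0]
ft_force: [0.6, -0.1, 0.2]
width: 0.0079
grip_force: 0.0
```

Run:
```python
from h import *
s=read_state();print(s["time"],np.round(s["ee_pos"],4),np.round(s["eef_rot"],4),s["width"],np.round(s["joint_positions"],2),np.round(s["ft_force"],1))
im=camera("scene")[:,:,::-1];cv2.imwrite("pics/s6.png",im);a=cv2.resize(im[70:240,300:450],None,fx=3,fy=3,interpolation=cv2.INTER_CUBIC)
im=camera("top")[:,:,::-1];cv2.imwrite("pics/t6.png",im);b=cv2.resize(im[160:250,340:450],None,fx=3,fy=3,interpolation=cv2.INTER_CUBIC)
o=np.zeros((510,780,3),np.uint8);o[:,:450]=a;o[:270,450:]=b
cv2.imwrite("pics/p6.png",o)
```

```text
12.7 [ 0.4473 -0.3045  0.1626] [ 9.947e-01 -1.026e-01 -4.000e-04 -3.000e-04] 0.007887810191799873 [ 0.92  0.2  -0.45  1.71  0.09  1.26 -1.33] [ 0.6 -0.1  0.2]
```

View pics/p6.png

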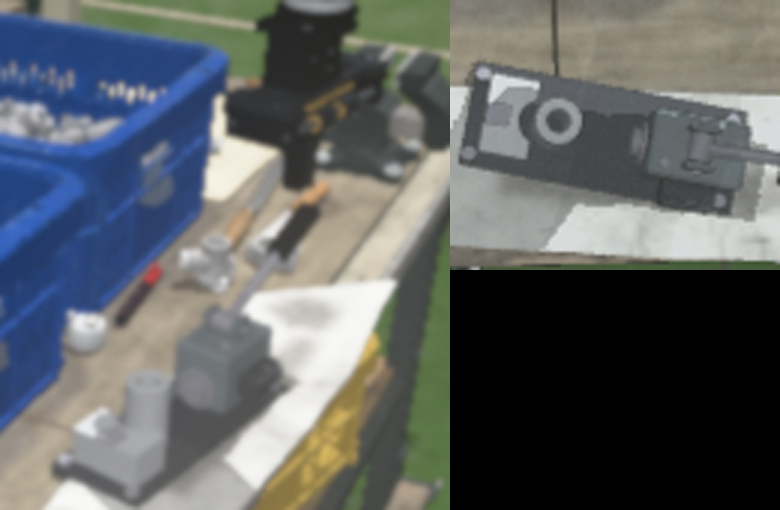

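The sleeve stands upright on the bed in front of the hollow (top ring at top px ≈(376,200)). The closed fingertips at scene ≈(399,131.5) are just above the grip, whose middle is ≈(398.5,147).

Run:
```python
from h import *
o=np.array([.4876,-.1128,0]);ex=np.array([.2057,.9786,0]);ey=np.array([-.9786,.2057,0])
for z in(.1626,.1876):print(z,proj("scene",[.4473,-.3045,z]).round(1))
print("grip",proj("scene",o-.194*ex+[0,0,.151]).round(1),proj("scene",o-.16*ex+[0,0,.134]).round(1),proj("scene",o-.228*ex+[0,0,.167]).round(1))
p=plane("top",376,200,.082);print("sleeve",p,(p-o)@ex,(p-o)@ey)
t=cv2.imread("pics/t6.png")
for lo in(150,165):
  for c in blobs(t,(362,390,188,213),lo,40):
    e=cv2.fitEllipse(c.astype(np.float32));p=plane("top",*e[0],.082);print(lo,np.round(e[0],2),np.round(e[1],2),(p-o)@ex,(p-o)@ey)
q=np.array([.4473,-.3045,0])-o;print("tool in clamp",q@ex,q@ey)
```

```text
0.1626 [396.5 140.3]
0.1876 [397.3 132.6]
grip [395.8 144. ] [389.4 152.9] [402.  135.7]
sleeve [ 0.49822026 -0.06522936  0.082     ] 0.04873721184427154 -0.0006077041652575475
150 [375.73 199.64] [12.32 12.65] 0.04961921506445317 -0.0014256113113050278
tool in clamp -0.19588733 4.890000000011755e-06
```

Request:
carry_out([
  {"hand": 0, "dp": [0, 0, 0.08], "spin": 0},
  {"hand": 0, "dp": [0, 0, 0.14], "spin": 0},
  {"hand": 0, "dp": [0, 0.01, 0.18], "spin": 0},
  {"hand": 0, "dp": [0, 0.02, 0.22], "spin": 0},
  {"hand": 0, "dp": [0, 0.02, 0.22], "spin": 0},
])

```text
time: 13.3
ee_pos: [0.4458, -0.311, 0.1073]
eef_rot: [0.995, -0.104, -0.0, 0.0]
ft_force: [-0.2, -0.6, 2.7]
width: 0.0008
grip_force: 1.3
```

Request:
carry_out([
  {"hand": 0, "dp": [0, 0.01, 0.06], "spin": 0},
  {"hand": 0, "dp": [0, 0.02, 0.12], "spin": 0},
  {"hand": 0, "dp": [0, 0.025, 0.18], "spin": 0},
  {"hand": 0, "dp": [0, 0.025, 0.23], "spin": 0},
  {"hand": 0, "dp": [0, 0.025, 0.25], "spin": 0},
  {"hand": 0, "dp": [0, 0.025, 0.25], "spin": 0},
])

```text
time: 13.9
ee_pos: [0.4456, -0.3174, 0.0459]
eef_rot: [0.995, -0.104, 0.001, 0.001]
ft_force: [1.8, -3.3, 4.5]
width: 0.0002
grip_force: 2.2
```

Request:
carry_out([
  {"hand": 0, "dp": [0, 0, 0.015], "spin": 0},
  {"hand": 0, "dp": [0, 0, 0.03], "spin": 0},
  {"hand": 0, "dp": [0, 0, 0.03], "spin": 0},
])

```text
time: 14.2
ee_pos: [0.4458, -0.3166, 0.0387]
eef_rot: [0.995, -0.103, 0.001, 0.0]
ft_force: [1.1, -1.7, 6.2]
width: 0.0005
grip_force: 2.7
```

Request:
carry_out([
  {"hand": 0, "dp": [0, 0, 0.01], "spin": 0},
  {"hand": 0, "dp": [0, 0, 0.016], "spin": 0},
  {"hand": 0, "dp": [0, 0, 0.016], "spin": 0},
])

```text
time: 14.5
ee_pos: [0.4459, -0.316, 0.0349]
eef_rot: [0.995, -0.103, 0.001, -0.0]
ft_force: [1.2, 1.1, 6.6]
width: 0.0004
grip_force: 3.1
```

Request:
carry_out([
  {"hand": 0, "dp": [0, 0, 0.01], "spin": 0},
  {"hand": 0, "dp": [0, 0, 0.016], "spin": 0},
  {"hand": 0, "dp": [0, 0, 0.016], "spin": 0},
])

```text
time: 14.8
ee_pos: [0.4463, -0.3162, 0.0339]
eef_rot: [0.995, -0.103, 0.001, 0.001]
ft_force: [-11.1, 8.4, 38.2]
width: 0.0004
grip_force: 17.9
```

Stop reached (38 N, reported z≈0.034). From here I'll bottom out 2 mm higher. Now lift fully, then the second stroke.

Request:
carry_out([
  {"hand": 0, "dp": [0, 0, -0.05], "spin": 0},
  {"hand": 0, "dp": [0, 0, -0.14], "spin": 0},
  {"hand": 0, "dp": [0, -0.01, -0.23], "spin": 0},
  {"hand": 0, "dp": [0, -0.03, -0.32], "spin": 0},
  {"hand": 0, "dp": [0, -0.045, -0.42], "spin": 0},
  {"hand": 0, "dp": [0, -0.045, -0.46], "spin": 0},
  {"hand": 0, "dp": [0, -0.045, -0.46], "spin": 0},
  {"hand": 0, "dp": [0, -0.045, -0.46], "spin": 0},
  {"hand": 0, "dp": [0, -0.045, -0.4], "spin": 0},
  {"hand": 0, "dp": [0, -0.035, -0.32], "spin": 0},
  {"hand": 0, "dp": [0, -0.02, -0.24], "spin": 0},
  {"hand": 0, "dp": [0, -0.01, -0.17], "spin": 0},
  {"hand": 0, "dp": [0, 0, -0.1], "spin": 0},
  {"hand": 0, "dp": [0, 0, -0.05], "spin": 0},
  {"hand": 0, "dp": [0, 0, -0.02], "spin": 0},
  {"hand": 0, "dp": [0, 0, -0.01], "spin": 0},
  {"hand": 0, "dp": [0, 0, -0.008], "spin": 0},
  {"hand": 0, "dp": [0, 0, -0.008], "spin": 0},
  {"hand": 0, "dp": [0, 0, -0.008], "spin": 0},
])

```text
time: 16.7
ee_pos: [0.4452, -0.3153, 0.0339]
eef_rot: [0.995, -0.103, -0.0, -0.0]
ft_force: [-14.1, 11.7, 46.5]
width: 0.0004
grip_force: 21.3
```

```bash
cat > ring.py <<'E'
from h import *
import sys
t=camera("top")[:,:,::-1].copy();cv2.imwrite(f"pics/t_{sys.argv[1]}.png",t)
o=np.array([.4876,-.1128,0]);ex=np.array([.2057,.9786,0]);ey=np.array([-.9786,.2057,0])
for lo in(140,150):
  for c in blobs(t,(360,390,188,213),lo,40):
    e=cv2.fitEllipse(c.astype(np.float32));p=plane("top",*e[0],.082);print(lo,np.round(e[0],2),np.round(e[1],2),(p-o)@ex,(p-o)@ey)
s=read_state();print(s["time"],np.round(s["ee_pos"],4),np.round(s["ft_force"],1))
E
python3 ring.py a
```

```text
140 [375.77 199.73] [15.21 15.35] 0.0494697681232999 -0.00120359977498881
140 [363.76 197.97] [ 9.84 28.41] 0.08200075541724303 -8.434627286934377e-05
150 [375.79 199.74] [15.01 15.12] 0.049415582017641305 -0.001197053497225422
150 [363.74 197.94] [ 9.75 28.34] 0.08208618743334718 -0.00014442192723687576
16.75 [ 0.4452 -0.3154  0.0339] [-13.9  12.5  46.2]
```

Request:
carry_out([
  {"hand": 0, "dp": [0, 0, -0.05], "spin": 0},
  {"hand": 0, "dp": [0, 0, -0.14], "spin": 0},
  {"hand": 0, "dp": [0, -0.01, -0.23], "spin": 0},
  {"hand": 0, "dp": [0, -0.03, -0.32], "spin": 0},
  {"hand": 0, "dp": [0, -0.045, -0.42], "spin": 0},
  {"hand": 0, "dp": [0, -0.045, -0.47], "spin": 0},
  {"hand": 0, "dp": [0, -0.045, -0.47], "spin": 0},
  {"hand": 0, "dp": [0, -0.045, -0.47], "spin": 0},
  {"hand": 0, "dp": [0, -0.045, -0.4], "spin": 0},
  {"hand": 0, "dp": [0, -0.035, -0.33], "spin": 0},
  {"hand": 0, "dp": [0, -0.02, -0.26], "spin": 0},
  {"hand": 0, "dp": [0, -0.01, -0.19], "spin": 0},
  {"hand": 0, "dp": [0, 0, -0.12], "spin": 0},
  {"hand": 0, "dp": [0, 0, -0.06], "spin": 0},
  {"hand": 0, "dp": [0, 0, -0.03], "spin": 0},
  {"hand": 0, "dp": [0, 0, -0.015], "spin": 0},
  {"hand": 0, "dp": [0, 0, -0.012], "spin": 0},
  {"hand": 0, "dp": [0, 0, -0.012], "spin": 0},
])

```text
time: 18.55
ee_pos: [0.4447, -0.3154, 0.0345]
eef_rot: [0.995, -0.103, -0.001, -0.001]
ft_force: [-4.1, 6.5, 17.1]
width: 0.0003
grip_force: 7.8
```

```bash
python3 ring.py b
```

```text
140 [373.77 199.34] [15.17 15.55] 0.05493142639118052 -0.0012838317569826181
140 [363.82 198.1 ] [ 9.85 28.25] 0.08179939746950672 0.0002474969631672506
150 [373.77 199.35] [14.94 15.29] 0.05491568372522015 -0.0012700524842671895
150 [363.89 198.22] [ 9.67 27.86] 0.08153580130769218 0.0005408975795586498
18.6 [ 0.4447 -0.3154  0.0345] [-3.5  5.5 17.1]
```

The sleeve moved from 49 to 55 mm. Fourth stroke, with a careful descent.

Request:
carry_out([
  {"hand": 0, "dp": [0, 0, -0.05], "spin": 0},
  {"hand": 0, "dp": [0, 0, -0.14], "spin": 0},
  {"hand": 0, "dp": [0, -0.01, -0.23], "spin": 0},
  {"hand": 0, "dp": [0, -0.03, -0.32], "spin": 0},
  {"hand": 0, "dp": [0, -0.045, -0.42], "spin": 0},
  {"hand": 0, "dp": [0, -0.045, -0.46], "spin": 0},
  {"hand": 0, "dp": [0, -0.045, -0.46], "spin": 0},
  {"hand": 0, "dp": [0, -0.045, -0.46], "spin": 0},
  {"hand": 0, "dp": [0, -0.045, -0.38], "spin": 0},
  {"hand": 0, "dp": [0, -0.035, -0.31], "spin": 0},
  {"hand": 0, "dp": [0, -0.025, -0.26], "spin": 0},
  {"hand": 0, "dp": [0, -0.02, -0.23], "spin": 0},
  {"hand": 0, "dp": [0, -0.02, -0.23], "spin": 0},
])

```text
time: 19.9
ee_pos: [0.4449, -0.3121, 0.0908]
eef_rot: [0.995, -0.104, -0.001, -0.0]
ft_force: [-0.4, -1.4, 2.9]
width: 0.0003
grip_force: 1.2
```

Request:
carry_out([
  {"hand": 0, "dp": [0, 0, 0.015], "spin": 0},
  {"hand": 0, "dp": [0, 0, 0.03], "spin": 0},
  {"hand": 0, "dp": [0, 0, 0.03], "spin": 0},
])

```text
time: 20.2
ee_pos: [0.4458, -0.3122, 0.0848]
eef_rot: [0.995, -0.104, 0.0, 0.0]
ft_force: [-2.8, -2.6, 4.8]
width: 0.0003
grip_force: 2.3
```

Request:
carry_out([
  {"hand": 0, "dp": [0, 0, 0.012], "spin": 0},
  {"hand": 0, "dp": [0, 0, 0.024], "spin": 0},
  {"hand": 0, "dp": [0, 0, 0.024], "spin": 0},
])

```text
time: 20.5
ee_pos: [0.4458, -0.3125, 0.079]
eef_rot: [0.995, -0.104, 0.0, 0.001]
ft_force: [-1.0, -3.2, 5.4]
width: 0.0003
grip_force: 2.5
```

Request:
carry_out([
  {"hand": 0, "dp": [0, 0, 0.01], "spin": 0},
  {"hand": 0, "dp": [0, 0, 0.016], "spin": 0},
  {"hand": 0, "dp": [0, 0, 0.016], "spin": 0},
])

```text
time: 20.8
ee_pos: [0.4459, -0.3128, 0.0752]
eef_rot: [0.995, -0.104, 0.0, 0.001]
ft_force: [-2.0, -4.5, 6.1]
width: 0.0006
grip_force: 2.9
```

Request:
carry_out([
  {"hand": 0, "dp": [0, 0, 0.008], "spin": 0},
  {"hand": 0, "dp": [0, 0, 0.016], "spin": 0},
  {"hand": 0, "dp": [0, 0, 0.016], "spin": 0},
])

```text
time: 21.1
ee_pos: [0.4458, -0.3132, 0.0717]
eef_rot: [0.995, -0.104, 0.0, 0.001]
ft_force: [-3.0, -4.0, 10.4]
width: 0.0006
grip_force: 5.2
```

Request:
carry_out([
  {"hand": 0, "dp": [0, 0, 0.006], "spin": 0},
  {"hand": 0, "dp": [0, 0, 0.01], "spin": 0},
  {"hand": 0, "dp": [0, 0, 0.01], "spin": 0},
])

```text
time: 21.4
ee_pos: [0.4458, -0.3135, 0.0698]
eef_rot: [0.995, -0.104, 0.001, 0.001]
ft_force: [-4.7, -3.6, 16.1]
width: 0.0006
grip_force: 7.5
```

```bash
python3 ring.py c
```

```text
140 [367.62 198.74] [18.87 24.73] 0.07143757999974307 0.00011427466322086898
150 [367.62 198.86] [17.79 24.32] 0.07140058572342668 0.0004188029555725969
21.45 [ 0.4458 -0.3135  0.0698] [-5.  -3.1 14.8]
```

Request:
carry_out([
  {"hand": 0, "dp": [0, 0, 0.006], "spin": 0},
  {"hand": 0, "dp": [0, 0, 0.01], "spin": 0},
  {"hand": 0, "dp": [0, 0, 0.01], "spin": 0},
])

```text
time: 21.75
ee_pos: [0.4458, -0.3137, 0.0678]
eef_rot: [0.995, -0.104, 0.001, 0.002]
ft_force: [-8.2, -3.3, 20.8]
width: 0.0005
grip_force: 10.3
```

```bash
python3 ring.py d
```

```text
140 [367.62 198.85] [18.8  25.03] 0.07139558393326965 0.0004095033426139993
150 [367.65 198.89] [17.96 24.4 ] 0.07130332280635794 0.0004780477591094952
21.8 [ 0.4458 -0.3137  0.0679] [-7.5 -2.7 21.6]
```

Resisted at 21 N about half-way and the sleeve no longer moves. Letting the lever up and measuring the ring by its bore.

Request:
carry_out([
  {"hand": 0, "dp": [0, 0, -0.06], "spin": 0},
  {"hand": 0, "dp": [0, -0.01, -0.14], "spin": 0},
  {"hand": 0, "dp": [0, -0.02, -0.22], "spin": 0},
  {"hand": 0, "dp": [0, -0.02, -0.32], "spin": 0},
  {"hand": 0, "dp": [0, -0.02, -0.38], "spin": 0},
  {"hand": 0, "dp": [0, -0.02, -0.38], "spin": 0},
])

```text
time: 22.4
ee_pos: [0.4479, -0.307, 0.1626]
eef_rot: [0.995, -0.103, 0.001, 0.001]
ft_force: [-0.5, -0.4, -0.2]
width: 0.0005
grip_force: 0.0
```

```bash
cat > bore.py <<'E'
from h import *
import sys
o=np.array([.4876,-.1128,0]);ex=np.array([.2057,.9786,0]);ey=np.array([-.9786,.2057,0])
cv2.imwrite("pics/t_e.png",camera("top")[:,:,::-1])
for f in("t6","t_b","t_d","t_e"):
    g=cv2.cvtColor(cv2.imread(f"pics/{f}.png"),cv2.COLOR_BGR2GRAY)[188:213,358:390]
    m=(cv2.resize(g,None,fx=8,fy=8,interpolation=cv2.INTER_CUBIC)<130).astype(np.uint8)
    for c in cv2.findContours(m,cv2.RETR_LIST,cv2.CHAIN_APPROX_NONE)[0]:
        if 15*64<cv2.contourArea(c)<70*64 and len(c)>5:
            e=cv2.fitEllipse(c);q=(np.array(e[0])+.5)/8-.5+[358,188];p=plane("top",*q,.082)
            if max(e[1])<1.4*min(e[1]): print(f,q.round(2),np.round(e[1],1),((p-o)@ex).round(4),((p-o)@ey).round(4))
s=read_state();print(s["time"],np.round(s["ee_pos"],4),np.round(s["ft_force"],1))
E
python3 bore.py
```

```text
t6 [375.68 199.82] [68.7 70.4] 0.0497 -0.0009
t_b [373.59 199.36] [60.4 61.4] 0.0554 -0.0011
t_d [370.85 199.14] [60.1 61.9] 0.0627 -0.0004
t_e [370.78 199.2 ] [68.6 69.4] 0.0629 -0.0002
22.45 [ 0.4471 -0.3067  0.161 ] [ 0.5  0.6 -0.1]
```

The sleeve is home: centred, and shifted 13 mm from where it was placed. One confirming press to check the hard stop.

Request:
carry_out([
  {"hand": 0, "dp": [0, 0, 0.1], "spin": 0},
  {"hand": 0, "dp": [0, 0, 0.18], "spin": 0},
  {"hand": 0, "dp": [0, 0.01, 0.25], "spin": 0},
  {"hand": 0, "dp": [0, 0.02, 0.31], "spin": 0},
  {"hand": 0, "dp": [0, 0.02, 0.34], "spin": 0},
  {"hand": 0, "dp": [0, 0.02, 0.36], "spin": 0},
  {"hand": 0, "dp": [0, 0.02, 0.37], "spin": 0},
  {"hand": 0, "dp": [0, 0.02, 0.37], "spin": 0},
])

```text
time: 23.25
ee_pos: [0.4448, -0.3125, 0.0691]
eef_rot: [0.995, -0.104, -0.001, 0.001]
ft_force: [-9.4, -0.4, 16.6]
width: 0.0002
grip_force: 8.0
```

Request:
carry_out([
  {"hand": 0, "dp": [0, 0, 0.01], "spin": 0},
  {"hand": 0, "dp": [0, 0, 0.014], "spin": 0},
  {"hand": 0, "dp": [0, 0, 0.014], "spin": 0},
])

```text
time: 23.55
ee_pos: [0.4448, -0.3128, 0.0666]
eef_rot: [0.995, -0.104, -0.001, 0.001]
ft_force: [-12.2, 1.0, 24.8]
width: 0.0001
grip_force: 12.1
```

It stops at the same place, so the sleeve is clamped. Raise clear of the lever.

Request:
carry_out([
  {"hand": 0, "dp": [0, 0, -0.06], "spin": 0},
  {"hand": 0, "dp": [0, -0.01, -0.14], "spin": 0},
  {"hand": 0, "dp": [0, -0.02, -0.22], "spin": 0},
  {"hand": 0, "dp": [0, -0.02, -0.32], "spin": 0},
  {"hand": 0, "dp": [0, -0.02, -0.5], "spin": 0},
  {"hand": 0, "dp": [0, -0.02, -0.65], "spin": 0},
  {"hand": 0, "dp": [0, -0.02, -0.7], "spin": 0},
  {"hand": 0, "dp": [0, -0.02, -0.7], "spin": 0},
  {"hand": 0, "dp": [0, -0.02, -0.7], "spin": 0},
])

```text
time: 24.45
ee_pos: [0.4464, -0.3062, 0.2383]
eef_rot: [0.995, -0.103, -0.001, -0.0]
ft_force: [-0.3, -0.7, -0.9]
width: 0.0005
grip_force: 0.0
```

```bash
python3 bore.py | tail -2
python3 - <<'E'
from h import *
t=cv2.imread("pics/t_e.png")
for k,r in dict(s34=(192,211,191,211),s50=(234,257,212,235)).items():
    for c in blobs(t,r,170,40): print(k,np.round(cv2.fitEllipse(c.astype(np.float32))[0],2))
# lever check: scene difference in grip area vs. start
a=cv2.imread("pics/s6.png")[120:170,372:412].astype(int);b=camera("scene")[:,:,::-1][120:170,372:412].astype(int)
for i in(a,b):
    ys,xs=np.nonzero(i.max(2)[15:]<60);print("grip dark",xs.mean()+372,ys.mean()+135,len(xs))
E
```

```text
t_e [370.79 199.21] [68.2 69.1] 0.0628 -0.0002
24.5 [ 0.4462 -0.3062  0.2378] [-1.1  0.7 -1.5]
s34 [199.83 197.08]
s50 [245.29 222.87]
grip dark nan nan 0
grip dark nan nan 0<stdin>:8: RuntimeWarning: Mean of empty slice.
  ret = ret.dtype.type(ret / rcount)
```

Run:
```python
from h import *
a,b=[cv2.cvtColor(cv2.imread(f"pics/{f}.png"),cv2.COLOR_BGR2GRAY) for f in("top0","t_e")]
for n,(x0,x1,y0,y1) in dict(s34=(190,212,190,212),s50=(233,258,211,236)).items():
    T=a[y0:y1,x0:x1];m=cv2.matchTemplate(b[y0-5:y1+5,x0-5:x1+5],T,cv2.TM_CCOEFF_NORMED);print(n,cv2.minMaxLoc(m)[1::2])
s=camera("scene")[:,:,::-1];s6=cv2.imread("pics/s6.png");s0=cv2.imread("pics/scene0.png")
T=s0[133:160,384:412]
for i in(s6,s):
    m=cv2.matchTemplate(i[118:175,370:426],T,cv2.TM_CCOEFF_NORMED);print("grip shift",cv2.minMaxLoc(m)[1],np.array(cv2.minMaxLoc(m)[3])-[14,15])
```

```text
s34 (0.9992096424102783, (5, 5))
s50 (0.9993932247161865, (5, 5))
grip shift 0.9787241220474243 [0 0]
grip shift 0.9882301688194275 [0 0]
```

The other two sleeves haven't moved, and the lever is back up where it started.

```bash
python3 -c "
from bench import *
print(close_job())"
```

```text
the job is handed in; nothing more can be done
None
```

The job is handed in: the 42 mm sleeve is clamped home in the hollow, the lever is back up and the other two sleeves are unmoved, but the fingertips pressed the lever's stop with about 46 N on stroke two.

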